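# Set the diverter and tip the blanks down the Y-chute to the orange bin

## Task

Send the three brass blanks down the Y-chute into the orange bin: turn the red inner knob until the flap is fully over against the side that shuts off the blue bin's branch, without turning the dark outer ring under the knob. Then lift the scoop by its handle, tip all the blanks from it into the top of the chute (do not handle the blanks themselves), and set the empty scoop back upright on the middle of its cork pad. Leave the spray can, wrench and screwdriver alone.

Things in the scene. Friction and masses are not known exactly. Their poses are not given: they have to be found in the camera images.
- chute: Aluminium Y-chute on legs, fixed. Origin on the bench; x horizontally downhill along its middle, y to the left, z up. Slippery floor (friction 0.15) sloping 22 deg: 199 mm high at the closed top end (x=-200 mm), 45 mm at the two open exits (x=+180). Walls 45 mm high, 4 thick; inside 130 mm wide at the top, 109 between small fairings at x=-72 that shield the flap tip, 190 from x=+40. A divider at y=0 from x=+50 to the exits parts the two branches.
- hopper (a point): Best spot to pour on: point on the chute floor (about z=172 mm) at chute x=-135 mm, y=0. The side wall tops beside it are at about z=221 mm. Axes as the chute's.
- flap (a joint): Yellow diverter flap, 135 mm long, on a vertical shaft at chute x=+50 mm, y=0, pointing uphill. 0 = in line with the chute. Positive (counter-clockwise from above) swings its tip to chute -y, shutting that branch: parts leave at the +y exit. Negative: the reverse. Stops at -0.46 and +0.46 rad. Turns one to one with the red knob, stays where left, needs 0.08 N m.
- knob (a point): Red inner knob on the flap's shaft: upright bar 56 mm long (this point's x), 14 thick (y), from z=188 to 222 mm, over a black disc 38 mm across (z=182 to 188). Point on the shaft's axis at z=212 mm, where to grip it across its thickness. It turns with the flap; -x (white stripe) points to the flap's tip. Below: a strap across the chute, top at z=161.
- ring_mark (a point): White mark on the rim of the dark knurled outer ring (70 mm diameter, z=162 to 176 mm) around the same shaft below the knob. It sets the shaft's drag, turns easily (0.02 N m) if touched, and must not be turned.
- bin_orange: Orange catch bin, fixed, under one of the two exits (which one varies), 180 mm long (x), 116 wide. Origin on the bench at the middle of its end under the chute (it reaches from x=0 to 180 mm), axes parallel to the chute's. Floor 4 mm thick, far wall 75 mm, near wall 30 mm high.
- bin_blue: Blue catch bin, the same, under the other exit. Must stay empty.
- pad: Cork pad 220 x 130 x 4 mm, fixed, where the scoop stands and must return. Origin under its centre, x along its length.
- scoop_handle (a point): Centre of the black grip bar over the teal scoop: bar 98 mm long (scoop's y), 16 thick (x), 24 high, its centre 78 mm above the scoop's underside. Scoop 174 mm long (x), 94 wide, walls 40 high, floor 4 thick, about 0.22 kg. Open mouth at the -x end. Slippery inside: level or nearly so the blanks stay; tipped mouth-down by 45 to 55 deg they slide out.
- scoop_mouth (a point): Middle of the scoop's mouth lip, 85 mm ahead (scoop's -x) of the handle's centre and 61 mm below it. The floor rises by 15 deg over the last 50 mm up to this lip, which holds the blanks in.
- blank1_center (a point): Brass-coloured blank, a cylinder 24 mm in diameter and 60 mm long, about 70 g, lying in the scoop along its length; point at its centre.
- blank2_center (a point): Brass-coloured blank, a cylinder 24 mm in diameter and 60 mm long, about 70 g, lying in the scoop along its length; point at its centre.
- blank3_center (a point): Brass-coloured blank, a cylinder 24 mm in diameter and 60 mm long, about 70 g, lying in the scoop along its length; point at its centre.
- spray_can: Bystander: spray can, 66 mm diameter, 190 mm high, origin under its centre.
- wrench: Bystander: wrench 180 mm long lying on the bench.
- screwdriver: Bystander: screwdriver 200 mm long lying on the bench.
There are look-alikes about, which are no part of the job. What is shaped like the part that bears blank2_center but grey is not meant.

How it is judged:
By the outcome, as a careful person would: the job done as asked, in the order asked, and still so for the second after the job is handed in, with the robot touching nothing.
It also fails if it takes over 72 s, if anything falls off the work surface, if the arm or the gripper's body presses on something with over 40 N, if the wrist force passes 120 N, or if a joint passes its speed limit or range.

## Robot

A 6-joint arm with a two-finger parallel gripper is mounted at the origin on the work surface. World frame = base frame: x ahead of the robot, y to its left, z up, the work surface at z = 0. Lengths are in mm, angles in rad, forces in N, time in s.
With the tool pointing down it reaches from about 350 to 800 mm from the base axis. Payload 7.3 kg.
Tool frame: the origin (TCP) lies on the front face of the gripper's body, between the roots of the fingers; the fingertips stand ahead of it and the grasp point (between the pads) lies 54 mm ahead of it (manip.nose_length is the z of the fingertips in the tool frame, in mm); z points along the fingers, y is the line along which they close (so a half turn about z gives the same grasp; the last joint's range is limited). The gripper opens to 85 mm and grips with 20 to 120 N. Pads are 22 mm wide; open, the fingers measure 114 mm over their backs; the gripper's body (76 mm by 85 mm) begins 54 mm behind the grasp point. The pads swing forward as they close: fully open they stand 13 mm farther back than shut.
Start: joints at [1.2, 0.342, 1.524, -0, 1.275, -0.146], TCP at [117.009, 511.807, 303.922] pointing down, gripper open.
Joint ranges: [-2.53, 2.53], [-0.77, 2.02], [0.04, 2.7], [-1, 4.14], [0.28, 2.66], [-3.11, 3.11]. Speed limits (rad/s): [2.57, 2.57, 3.14, 3.14, 3.14, 3.14].

## Interface

Orientations are given as a rotation vector (axis times angle).
In Python, from rig import manip gives the robot as it stands.
- The arm moves only by the tool jog_arm, never from a script. Its argument "deltas" is a list of rows, each an object of numbers: "x", "y", "z": the shift along the tool's x, y, z each as a share of 0.5 m, from -1 to 1; "ax", "ay", "az": the turn, a rotation vector about the tool's x, y, z each as a share of 45 degrees, from -1 to 1; "hand": the opening, from 0 (shut) to 1 (fully open). In form: [{"x": .., "y": .., "z": .., "ax": .., "ay": .., "az": .., "hand": ..}, ...]. A call has 1 to 10 rows; each row is the pose to reach, as a shift and turn from the pose commanded when the call began, along the tool's axes at that moment; what a row does not reach only later rows make up. A row lasts 1/8 s, in which the tool goes at most 62.5 mm and 10.7 degrees, less where a joint would pass 70% of its speed; a pose out of reach is approached as far as the arm can. A call with a number of a shift or a turn outside -1 to 1 is refused whole. A call with a gripper value outside its range is refused whole. The fingers move at their own pace and stop on an object; "squeeze" is the grip in N (left out, the last holds). Time passes only in rows, so rows that repeat a pose let the fingers close. It gives the time, the measured TCP pose, the force, the opening and the grip force at its end, in the units of the state.
- manip.state(): the state, without advancing time (a new reading comes with each control period).
- manip.get_image(name): name is "scene" or "top" or "wrist"; returns (picture, depth): 400x640x3 uint8, red, green, blue; 400x640 float32, mm along the optical axis (not along the pixel's ray), 0 where there is no reading.
- manip.calibration(name): a dict with "vfov" (degrees; the focal length in pixels is half the picture's height over the tangent of half this angle, whatever the lens; pixels are square), "cx", "cy" (the principal point, pixels), "view" (4x4, takes a point from world to camera coordinates). Camera axes: x right, y up, looking along -z (the intrinsics and any distortion apply to the point x, -y, -z); pixel columns grow to the right and rows downward; lengths in mm; the calibration is good to about 2 mm. A picture is of the moment at which its call begins: read the wrist's pose just before it. calibration takes no time and is no camera call; for the wrist camera it gives the pose at the moment of the call.
- manip.sign_off(): hands the job in; it is judged then, once.
Trained networks look in the newest picture that a camera, given by its name, has taken for a name from the list of things; names that differ only in an ending like _2 or _b are one class to them, and where a whole thing is asked for, a point or a joint stands for the part that bears it (a point fixed in the world has none). Each returns a list of dicts, best first, with "score" (0 to 1); they miss things now and then, are a little off and sometimes report something else, mostly with a low value. They report only what shows in the picture. A call takes as long as a camera call. They do not tell look-alikes from the thing itself.
- manip.outline_of(target, camera): "mask" (400x640 bool, what is visible of it) and "box" ([centre column, centre row, width, height] in pixels, round what is visible of it).
- manip.landmark_of(target, camera): "location" ([column, row] in pixels: a listed point, or the origin of a listed thing).
The state is a dict: "t": time; "joint_pos": joint angles; "joint_velocities": joint speeds; "joint_torque": joint torques, N m; "position": TCP position; "tcp_rot": TCP orientation; "contact_force": force on the tool from outside, world axes, zero at the start; "ft_torque": the same for the moment, N m; "grip_width": finger opening in mm; "finger_force": force on a finger pad.
Only numpy, scipy, OpenCV 4.12 (cv2) and the standard library are available. Lean on these libraries where they do the work, as an engineer would, in place of code of your own. Each camera call takes 0.05 s, during which the arm holds its last target. There are 200 camera calls.

## Working session

There is one attempt and no reset: what is moved stays moved. The work goes in short steps, Python scripts to look and compute and a tool call to move; the robot and the scene stay as the last step left them, time stands still between calls to the robot, and variables do not carry over. Pictures are saved under pics/ and viewed, at most 10 in all, crops included, and the job is handed in when it is done.

Besides the shell and the picture viewer there is one more tool, called after "Call:" as name(argument=value, ...) on one line, values as JSON. jog_arm: Moves the arm, as the interface text tells. Shift numbers are shares of 0.5 m and turn numbers shares of 45 degrees, none past 1 either way. Its arguments: {"type":"object","properties":{"deltas":{"type":"array","items":{"type":"object","properties":{"x":{"type":"number"},"y":{"type":"number"},"z":{"type":"number"},"ax":{"type":"number"},"ay":{"type":"number"},"az":{"type":"number"},"hand":{"type":"number"}}}},"squeeze":{"type":"number"}},"required":["deltas"]}

```bash
mkdir -p pics; cat > h.py <<'E'
import numpy as np, cv2
from rig import manip
from scipy.spatial.transform import Rotation as R
def cal(c):
    k=manip.calibration(c); f=200/np.tan(np.radians(k['vfov']/2)); return f,k['cx'],k['cy'],np.array(k['view']),k
def world(c,px,d):
    f,cx,cy,V,_=cal(c); p=np.array([(px[0]-cx)/f*d,-(px[1]-cy)/f*d,-d,1]); return (np.linalg.inv(V)@p)[:3]
def atz(c,px,z):
    f,cx,cy,V,_=cal(c); I=np.linalg.inv(V); o=I[:3,3]; r=I[:3,:3]@np.array([(px[0]-cx)/f,-(px[1]-cy)/f,-1]); return o+r*(z-o[2])/r[2]
def proj(c,P):
    f,cx,cy,V,_=cal(c); q=V@np.append(P,1); return np.array([cx+f*q[0]/-q[2],cy-f*q[1]/-q[2]])
def rows(T0p,T0r,P,Rt):
    "shares from commanded pose"
    A=R.from_rotvec(T0r); d=A.inv().apply(np.array(P)-T0p)/500; w=(A.inv()*Rt).as_rotvec()/np.radians(45); return np.r_[d,w].round(4)
E
python3 - <<'E'
from h import *
for c in ('scene','top'):
    im,d=manip.get_image(c); cv2.imwrite(f'pics/{c}.png',im[:,:,::-1]); np.save(c+'.npy',d)
    print(c,cal(c)[4])
    for n in ['chute','hopper','knob','ring_mark','bin_orange','bin_blue','pad','scoop_handle','scoop_mouth','blank1_center','spray_can','wrench','screwdriver']:
        r=manip.landmark_of(n,c)
        print(n,[(np.round(q['location'],1).tolist(),round(q['score'],2)) for q in r[:4]])
s=manip.state();print(s, manip.nose_length)
E
```

```text
scene {'vfov': 53.74368429686453, 'cx': 317.3683454191533, 'cy': 195.60753283400166, 'view': array([[-7.87513665e-01,  6.15964668e-01,  2.02424002e-02,
         4.45888083e+02],
       [-4.23837061e-01, -5.65138019e-01,  7.07800230e-01,
         1.15049862e+02],
       [ 4.47419683e-01,  5.48822874e-01,  7.06122567e-01,
        -1.30306055e+03],
       [ 0.00000000e+00,  0.00000000e+00,  0.00000000e+00,
         1.00000000e+00]])}
chute [([299.5, 246.7], 0.73)]
hopper [([341.6, 175.0], 0.82)]
knob [([280.1, 195.7], 0.94), ([354.0, 362.8], 0.44)]
ring_mark [([268.4, 214.6], 0.59), ([342.6, 176.5], 0.17)]
bin_orange [([234.2, 263.3], 0.68)]
bin_blue [([262.6, 299.6], 0.96)]
pad [([455.0, 296.7], 0.72)]
scoop_handle [([447.3, 280.3], 0.83)]
scoop_mouth [([424.2, 266.1], 0.7)]
blank1_center [([436.3, 308.8], 0.46)]
spray_can [([355.5, 362.4], 0.59)]
wrench [([304.6, 170.3], 0.48)]
screwdriver [([212.2, 175.8], 0.65)]
top {'vfov': 51.895612797895495, 'cx': 324.7881252030594, 'cy': 190.9682135625015, 'view': array([[-2.29221162e-02, -9.99712385e-01,  7.05146082e-03,
         5.72613550e+00
[... 853 characters left out ...]
 1.4, 'joint_pos': array([ 1.20001731e+00,  3.41999663e-01,  1.52410834e+00, -1.82524003e-05,
        1.27536783e+00, -1.46019525e-01]), 'joint_velocities': array([-0.00120558,  0.00109305,  0.00074733, -0.00150804,  0.00096759,
       -0.00111254]), 'joint_torque': array([ 4.69046281e-04, -4.33570969e+01, -2.46270865e+01, -1.94740887e-04,
        4.26658817e-04,  1.96167332e-05]), 'position': array([117.00591345, 511.81151691, 303.91876642]), 'tcp_rot': array([3.52295184e-01, 3.12173010e+00, 1.70393495e-04]), 'contact_force': array([-0.4561195 ,  0.05858197, -0.06764602]), 'ft_torque': array([-0.0181252 , -0.00169886,  0.04917012]), 'finger_force': 0.0, 'grip_width': 85.29548407890194} 72.6
```

```bash
python3 - <<'E'
import cv2,numpy as np
a=cv2.imread('pics/scene.png');b=cv2.imread('pics/top.png')
cv2.imwrite('pics/s2.png',cv2.resize(a[130:400,170:530],(800,600)))
cv2.imwrite('pics/t2.png',cv2.resize(b[90:285,190:450],(800,600),interpolation=cv2.INTER_CUBIC))
E
```

```text
(no output)
```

View pics/s2.png

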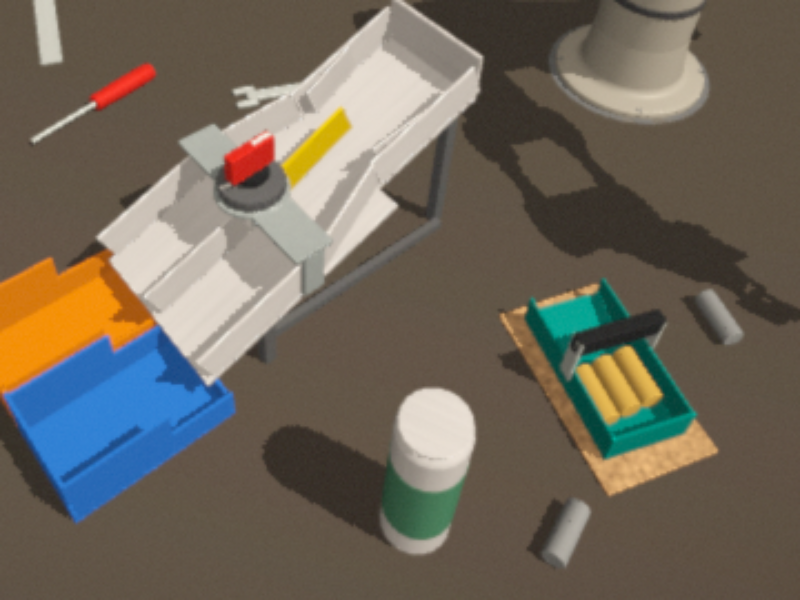

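View pics/t2.png

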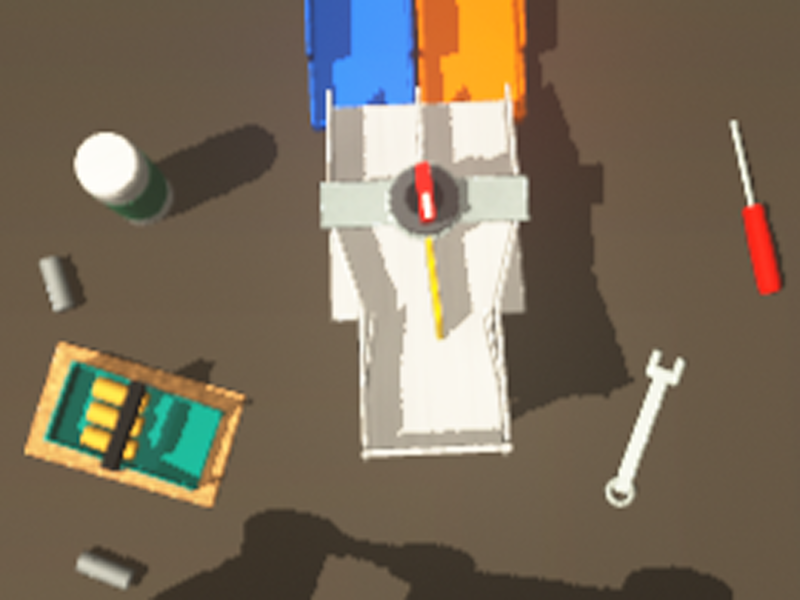

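```bash
cat > cloud.py <<'E'
from h import *
def cloud(c,im=None,d=None):
    if im is None: im=cv2.imread(f'pics/{c}.png')[:,:,::-1]; d=np.load(c+'.npy')
    f,cx,cy,V,_=cal(c); v,u=np.mgrid[:400,:640]; m=d>0
    P=np.stack([(u-cx)/f*d,-(v-cy)/f*d,-d,np.ones_like(d)],-1)[m]@np.linalg.inv(V).T
    return P[:,:3],cv2.cvtColor(np.ascontiguousarray(im),cv2.COLOR_RGB2HSV)[m].astype(int),np.stack([u,v],-1)[m]
E
python3 - <<'E'
from cloud import *
Ps=[];Hs=[]
for c in('scene','top'):
    P,H,_=cloud(c)
    def sel(n,m):
        Q=P[m]
        if len(Q)<8: print(c,n,len(Q));return Q
        r=cv2.minAreaRect(Q[:,:2].astype(np.float32))
        print(c,n,len(Q),'med',np.median(Q,0).round(1),'zmin/max',Q[:,2].min().round(),Q[:,2].max().round(),'rect',np.round(r[0],1),np.round(r[1],1),round(r[2],1)); return Q
    h,s,v=H.T; x,y,z=P.T
    red=((h<5)|(h>174))&(s>150)
    sel('knob',red&(z>190)&(z<230))
    sel('knobtop',red&(z>215)&(z<230))
    near=(y>130)&(y<400)&(x>300)&(x<620)
    sel('cork',near&(h>8)&(h<24)&(s>60)&(z>1)&(z<8)&(v>100))
    sel('teal_top',near&(h>78)&(h<95)&(s>120)&(z>38)&(z<52))
    sel('teal',near&(h>78)&(h<95)&(s>120))
    sel('bar',near&(v<60)&(z>80)&(z<100)&(x<480))
    sel('yellow',(h>22)&(h<32)&(s>180)&(z>100)&(z<260))
    sel('blanks',near&(h>18)&(h<32)&(s>120)&(z>12)&(z<50))
    sel('can',(z>180)&(z<200)&(y>150))
    sel('orange',(h>8)&(h<18)&(s>220)&(z<80)&(x>600))
    sel('blue',(h>100)&(h<120)&(s>180)&(z<80)&(x>600))
    # floor plane
    g=(s<40)&(z>60)&(z<215)&(abs(y)<100)&(x>380)&(x<760)
    Q=P[g]; best=None; rng=np.random.default_rng(0)
    for _ in range(500):
        a=Q[rng.choice(len(Q),3,False)]
        try: k=np.linalg.solve(np.c_[a[:,:2],np.ones(3)],a[:,2])
        except Exception: continue
        if abs(np.hypot(*k[:2])-np.tan(np.radians(22)))>.1: continue
        i=abs(Q[:,:2]@k[:2]+k[2]-Q[:,2])<3
        if best is None or i.sum()>best.sum(): best=i
    k=np.linalg.lstsq(np.c_[Q[best][:,:2],np.ones(best.sum())],Q[best][:,2],rcond=None)[0]
    print('floor',best.sum(),np.degrees(np.arctan(np.hypot(*k[:2]))),'yaw',np.degrees(np.arctan2(-k[1],-k[0])),k)
    Ps.append(P[g]);
np.save('chutepts.npy',np.vstack(Ps))
E
```

```text
scene knob 283 med [666.8  -9.1 210.3] zmin/max 190.0 224.0 rect [661.1 -13.7] [53.1 15. ] 5.9
scene knobtop 108 med [668.1 -10.4 220.4] zmin/max 215.0 224.0 rect [661.2 -14. ] [53.1 14.3] 5.4
scene cork 1000 med [492.6 306.6   2.9] zmin/max 1.0 8.0 rect [524.7 267.8] [254.4 276.9] 61.7
scene teal_top 319 med [457.4 353.3  42. ] zmin/max 38.0 46.0 rect [439.1 307.3] [174.5  94.1] 69.8
scene teal 1861 med [441.4 318.6  19.8] zmin/max 3.0 95.0 rect [439.3 307.4] [174.6  94.6] 69.8
scene bar 308 med [438.2 309.7  92.1] zmin/max 80.0 96.0 rect [438.3 307.9] [17.5 91.9] 70.9
scene yellow 2189 med [  778.5 -1729.4   139.3] zmin/max 100.0 205.0 rect [ 530.8 -931.4] [ 568.8 1777.3] 12.1
scene blanks 767 med [447.8 333.9  28.5] zmin/max 13.0 35.0 rect [443.5 331. ] [61.6 82.4] 76.0
scene can 960 med [701.5 303.3 189.2] zmin/max 180.0 192.0 rect [699.6 301.3] [59.9 61.2] 78.5
scene orange 2571 med [ 879.5 -113.6   10.2] zmin/max -2.0 77.0 rect [ 878.2 -531.6] [ 171.6 1037.2] 1.2
scene blue 4696 med [876.5  42.4   6.4] zmin/max -2.0 78.0 rect [863.7  52.2] [177.7 116.2] 1.4
floor 4559 21.937544
[... 517 characters left out ...]
ect [438.8 306. ] [171.1  90.3] 69.9
top bar 36 med [436.6 299.1  90.8] zmin/max 81.0 97.0 rect [436.7 300. ] [ 7.6 91.9] 74.0
top yellow 39 med [571.1 -24.4 180.3] zmin/max 160.0 198.0 rect [571.2 -23.6] [92.5  4.1] 5.1
top blanks 209 med [449.5 338.9  28.8] zmin/max 13.0 38.0 rect [447.8 329.1] [60. 79.] 76.5
top can 875 med [139.5 827.6 189.7] zmin/max 180.0 200.0 rect [339.2 593.5] [177.3 980.3] 43.5
top orange 114 med [ 897.7 -127.5   12.3] zmin/max -4.0 76.0 rect [876.4 -96.6] [151.5  67.3] 0.8
top blue 532 med [899.5  44.5   3.9] zmin/max -6.0 75.0 rect [862.6  48.6] [177.8 110.9] 1.6
floor 2835 21.86650444201571 yaw 1.1803313896301735 [-4.01233346e-01 -8.26684484e-03  3.62076883e+02]
```

```bash
cat >> h.py <<'E'
def down(yaw_deg):
    "tool z down, tool y at yaw (deg) from world x"
    a=np.radians(yaw_deg); y=np.array([np.cos(a),np.sin(a),0]); z=np.array([0,0,-1.]); return R.from_matrix(np.c_[np.cross(y,z),y,z])
def go(P,yaw,tilt=0,P0=None,R0=None):
    s=manip.state(); P0=s['position'] if P0 is None else P0; R0=R.from_rotvec(s['tcp_rot']) if R0 is None else R0
    T=down(yaw)*R.from_euler('x',tilt,degrees=True)
    return dict(zip(['x','y','z','ax','ay','az'],rows(P0,R0.as_rotvec(),P,T).tolist())),T
E
python3 - <<'E'
from cloud import *
for c in('scene','top'):
    P,H,_=cloud(c); h,s,v=H.T; x,y,z=P.T
    m=(h>8)&(h<24)&(s>60)&(z>0)&(z<9)&(v>140)&(abs(x-438)<140)&(abs(y-307)<140)
    Q=P[m]; print(c,len(Q),cv2.minAreaRect(Q[:,:2].astype(np.float32)),np.percentile(Q[:,2],[10,50,90]))
print(manip.state()['t'])
a,T=go((390,250,345),0); print(a)
b,T=go((660,-14,345),-84.6,0); print(b)
E
```

```text
scene 1103 ((440.70440673828125, 313.43023681640625), (220.21694946289062, 131.49273681640625), 72.68588256835938) [1.12364569 2.95288955 4.83302971]
top 739 ((440.17413330078125, 311.57830810546875), (222.4296417236328, 132.35595703125), 72.6371841430664) [0.96314163 3.89740013 6.98002218]
1.4
{'x': -0.649, 'y': -0.3888, 'z': -0.0822, 'ax': 0.0002, 'ay': -0.0001, 'az': 1.7138}
{'x': -1.293, 'y': -0.7831, 'z': -0.0822, 'ax': 0.0001, 'ay': -0.0002, 'az': 3.5938}
```

Call:
jog_arm(deltas=[{"x":-0.65,"y":-0.39,"z":-0.082,"az":1,"hand":1},{"x":-0.65,"y":-0.39,"z":-0.082,"az":1,"hand":1},{"x":-0.65,"y":-0.39,"z":-0.082,"az":1,"hand":1},{"x":-0.65,"y":-0.39,"z":-0.082,"az":1,"hand":1},{"x":-0.65,"y":-0.39,"z":-0.082,"az":1,"hand":1},{"x":-0.65,"y":-0.39,"z":-0.082,"az":1,"hand":1},{"x":-0.65,"y":-0.39,"z":-0.082,"az":1,"hand":1},{"x":-0.65,"y":-0.39,"z":-0.082,"az":1,"hand":1}])

```text
invalid input at $.deltas[0]: expected keys x, y, z, ax, ay, az, hand
```

```bash
python3 - <<'E'
from h import *
s=manip.state();print(s['t'],s['position'],s['joint_pos'].round(2))
a,T=go((620,-14,325),-84.6); print(a)
E
```

```text
1.4 [117.00591345 511.81151691 303.91876642] [ 1.2   0.34  1.52 -0.    1.28 -0.15]
{'x': -1.2151, 'y': -0.801, 'z': -0.0422, 'ax': 0.0001, 'ay': -0.0002, 'az': 3.5938}
```

All keys are required.

Call:
jog_arm(deltas=[{"x":-0.65,"y":-0.39,"z":-0.082,"ax":0,"ay":0,"az":1,"hand":1},{"x":-0.65,"y":-0.39,"z":-0.082,"ax":0,"ay":0,"az":1,"hand":1},{"x":-0.65,"y":-0.39,"z":-0.082,"ax":0,"ay":0,"az":1,"hand":1},{"x":-0.65,"y":-0.39,"z":-0.082,"ax":0,"ay":0,"az":1,"hand":1},{"x":-0.65,"y":-0.39,"z":-0.082,"ax":0,"ay":0,"az":1,"hand":1},{"x":-0.65,"y":-0.39,"z":-0.082,"ax":0,"ay":0,"az":1,"hand":1},{"x":-0.65,"y":-0.39,"z":-0.082,"ax":0,"ay":0,"az":1,"hand":1},{"x":-0.65,"y":-0.39,"z":-0.082,"ax":0,"ay":0,"az":1,"hand":1}])

```text
t: 2.4
position: [390.3, 249.2, 344.7]
tcp_rot: [-1.522, -2.748, 0.0]
contact_force: [0.3, -0.0, 0.3]
grip_width: 85.2
finger_force: 0.0
```

```bash
python3 - <<'E'
from h import *
s=manip.state();print(s['t'],s['position'],s['joint_pos'].round(2))
a,T=go((600,-14,345),-84.6); print(a)
E
```

```text
2.4 [390.3071288  249.15028764 344.74072561] [ 0.4   0.2   1.61  0.    1.34 -0.16]
{'x': -0.6686, 'y': 0.0763, 'z': -0.0009, 'ax': -0.001, 'ay': 0.0, 'az': 2.5921}
```

Call:
jog_arm(deltas=[{"x":-0.669,"y":0.076,"z":0,"ax":0,"ay":0,"az":1,"hand":1},{"x":-0.669,"y":0.076,"z":0,"ax":0,"ay":0,"az":1,"hand":1},{"x":-0.669,"y":0.076,"z":0,"ax":0,"ay":0,"az":1,"hand":1},{"x":-0.669,"y":0.076,"z":0,"ax":0,"ay":0,"az":1,"hand":1},{"x":-0.669,"y":0.076,"z":0,"ax":0,"ay":0,"az":1,"hand":1},{"x":-0.669,"y":0.076,"z":0,"ax":0,"ay":0,"az":1,"hand":1},{"x":-0.669,"y":0.076,"z":0,"ax":0,"ay":0,"az":1,"hand":1}])

```text
t: 3.28
position: [600.7, -13.1, 343.9]
tcp_rot: [-2.455, -1.958, 0.001]
contact_force: [-1.1, -0.0, -0.5]
grip_width: 85.3
finger_force: 0.0
```

Call:
jog_arm(deltas=[{"x":0,"y":0,"z":0,"ax":0,"ay":0,"az":1,"hand":0.6},{"x":0,"y":0,"z":0,"ax":0,"ay":0,"az":1,"hand":0.6},{"x":0,"y":0,"z":0,"ax":0,"ay":0,"az":1,"hand":0.6},{"x":0,"y":0,"z":0,"ax":0,"ay":0,"az":1,"hand":0.6},{"x":0,"y":0,"z":0,"ax":0,"ay":0,"az":1,"hand":0.6}])

```text
t: 3.9
position: [599.7, -11.3, 345.1]
tcp_rot: [-3.017, -0.873, 0.0]
contact_force: [0.4, -0.1, 0.4]
grip_width: 51.6
finger_force: 0.0
```

```bash
python3 - <<'E'
from cloud import *
s=manip.state();print(s['t'],s['position'],s['joint_pos'].round(2))
im,d=manip.get_image('wrist'); cv2.imwrite('pics/w1.png',im[:,:,::-1]); np.save('w1.npy',d)
P,H,uv=cloud('wrist',im,d); h,s,v=H.T; z=P[:,2]; x,y=P[:,0],P[:,1]
m=((h<5)|(h>174))&(s>150)&(z>216)&(z<230)&(abs(y)<100); print(m.sum(),cv2.minAreaRect(P[m][:,:2].astype(np.float32)) if m.sum()>5 else '')
m=(z>214)&(z<230)&(abs(y+14)<60)&(abs(x-660)<50); print(m.sum(),cv2.minAreaRect(P[m][:,:2].astype(np.float32)) if m.sum()>5 else '')
print(go((660,-14,320),-84.6)[0])
E
```

```text
3.9 [599.65934215 -11.30274373 345.1486928 ] [-0.15  0.46  1.23  0.    1.45  0.86]
1541 ((658.973388671875, -16.38956642150879), (55.577415466308594, 14.264060974121094), 4.960294723510742)
1918 ((659.185546875, -16.386817932128906), (55.98042297363281, 14.265409469604492), 5.0780348777771)
{'x': 0.0994, 'y': 0.0682, 'z': 0.0503, 'ax': -0.0006, 'ay': -0.0001, 'az': 0.5972}
```

```bash
python3 - <<'E'
from h import *
print(go((659.2,-16,325),-84.9)[0])
E
```

```text
{'x': 0.0959, 'y': 0.0707, 'z': 0.0402, 'ax': -0.0006, 'ay': -0.0001, 'az': 0.6038}
```

Call:
jog_arm(deltas=[{"x":0.096,"y":0.071,"z":0.04,"ax":0,"ay":0,"az":0.604,"hand":0.6},{"x":0.096,"y":0.071,"z":0.04,"ax":0,"ay":0,"az":0.604,"hand":0.6},{"x":0.096,"y":0.071,"z":0.04,"ax":0,"ay":0,"az":0.604,"hand":0.6},{"x":0.096,"y":0.071,"z":0.04,"ax":0,"ay":0,"az":0.604,"hand":0.6},{"x":0.096,"y":0.071,"z":0.04,"ax":0,"ay":0,"az":0.604,"hand":0.6}])

```text
t: 4.58
position: [659.7, -17.8, 325.2]
tcp_rot: [-3.138, -0.142, -0.001]
contact_force: [-0.2, 0.1, 0.8]
grip_width: 51.6
finger_force: 0.0
```

Call:
jog_arm(deltas=[{"x":0,"y":0,"z":0.05,"ax":0,"ay":0,"az":0,"hand":0.6},{"x":0,"y":0,"z":0.116,"ax":0,"ay":0,"az":0,"hand":0.6},{"x":0,"y":0,"z":0.116,"ax":0,"ay":0,"az":0,"hand":0.6},{"x":0,"y":0,"z":0.116,"ax":0,"ay":0,"az":0,"hand":0.5}])

```text
t: 5.08
position: [660.3, -18.3, 268.5]
tcp_rot: [3.138, 0.137, 0.003]
contact_force: [0.8, 0.3, 0.5]
grip_width: 42.3
finger_force: 0.0
```

```bash
python3 - <<'E'
from h import *
s=manip.state();print(s['t'],s['position'],s['joint_pos'].round(2),s['contact_force'])
print(go((659.2,-16,267),-84.9)[0])
E
```

```text
5.075 [660.34028871 -18.34345436 268.49654879] [-0.14  0.62  1.16  0.    1.36  1.34] [0.78427264 0.25452518 0.51875677]
{'x': -0.0019, 'y': -0.0049, 'z': 0.003, 'ax': 0.0005, 'ay': -0.0026, 'az': -0.0022}
```

Call:
jog_arm(deltas=[{"x":-0.002,"y":-0.005,"z":0.003,"ax":0,"ay":0,"az":0,"hand":0.45},{"x":-0.002,"y":-0.005,"z":0.003,"ax":0,"ay":0,"az":0,"hand":0},{"x":-0.002,"y":-0.005,"z":0.003,"ax":0,"ay":0,"az":0,"hand":0},{"x":-0.002,"y":-0.005,"z":0.003,"ax":0,"ay":0,"az":0,"hand":0},{"x":-0.002,"y":-0.005,"z":0.003,"ax":0,"ay":0,"az":0,"hand":0},{"x":-0.002,"y":-0.005,"z":0.003,"ax":0,"ay":0,"az":0,"hand":0}], squeeze=35)

```text
t: 5.82
position: [658.8, -14.9, 266.4]
tcp_rot: [-3.137, -0.137, -0.002]
contact_force: [-1.6, 5.1, 3.9]
grip_width: 13.2
finger_force: 37.8
```

Call:
jog_arm(deltas=[{"x":0,"y":0,"z":0,"ax":0,"ay":0,"az":0.15,"hand":0},{"x":0,"y":0,"z":0,"ax":0,"ay":0,"az":0.3,"hand":0},{"x":0,"y":0,"z":0,"ax":0,"ay":0,"az":0.45,"hand":0},{"x":0,"y":0,"z":0,"ax":0,"ay":0,"az":0.6,"hand":0},{"x":0,"y":0,"z":0,"ax":0,"ay":0,"az":0.67,"hand":0},{"x":0,"y":0,"z":0,"ax":0,"ay":0,"az":0.71,"hand":0},{"x":0,"y":0,"z":0,"ax":0,"ay":0,"az":0.74,"hand":0},{"x":0,"y":0,"z":0,"ax":0,"ay":0,"az":0.74,"hand":0}])

```text
t: 6.82
position: [658.9, -15.0, 266.4]
tcp_rot: [-3.046, 0.766, -0.002]
contact_force: [-1.2, 5.6, 6.2]
grip_width: 13.3
finger_force: 59.5
```

```bash
python3 - <<'E'
from h import *
s=manip.state();print(s['t'],s['position'],s['ft_torque'],s['contact_force'],s['grip_width'])
y=R.from_rotvec(s['tcp_rot']).as_matrix()[:,1];print(np.degrees(np.arctan2(y[1],y[0])))
E
```

```text
6.825 [658.9367564  -15.04791972 266.38460073] [0.79189422 0.08271162 1.19862672] [-1.24028713  5.59600716  6.22579293] 13.311601191338758
-118.23614897575719
```

Call:
jog_arm(deltas=[{"x":0,"y":0,"z":0,"ax":0,"ay":0,"az":-0.035,"hand":0},{"x":0,"y":0,"z":0,"ax":0,"ay":0,"az":-0.035,"hand":0.5},{"x":0,"y":0,"z":0,"ax":0,"ay":0,"az":-0.035,"hand":0.5},{"x":0,"y":0,"z":0,"ax":0,"ay":0,"az":-0.035,"hand":0.5},{"x":0,"y":0,"z":0,"ax":0,"ay":0,"az":-0.035,"hand":0.5},{"x":0,"y":0,"z":-0.1,"ax":0,"ay":0,"az":-0.035,"hand":0.5},{"x":0,"y":0,"z":-0.17,"ax":0,"ay":0,"az":-0.035,"hand":0.5},{"x":0,"y":0,"z":-0.17,"ax":0,"ay":0,"az":-0.035,"hand":1},{"x":0,"y":0,"z":-0.17,"ax":0,"ay":0,"az":-0.035,"hand":1}])

```text
t: 7.95
position: [658.4, -16.0, 349.4]
tcp_rot: [3.056, -0.728, -0.002]
contact_force: [-0.3, 0.5, -1.1]
grip_width: 77.1
finger_force: 0.0
```

```bash
python3 - <<'E'
from cloud import *
s=manip.state();print(s['t'],s['position'],s['contact_force'],s['joint_pos'].round(2))
for c in ('wrist','scene'):
    im,d=manip.get_image(c); cv2.imwrite(f'pics/{c}2.png',im[:,:,::-1])
    P,H,uv=cloud(c,im,d); h,s,v=H.T; x,y,z=P.T
    m=(z>216)&(z<228)&((h<5)|(h>174)&(s>100))&(abs(y+14)<60)&(abs(x-660)<50); print(m.sum(),cv2.minAreaRect(P[m][:,:2].astype(np.float32)))
    Y=(h>22)&(h<34)&(s>170)&(z>100)&(z<230)&(abs(y)<120)&(x<660)&(x>480); print(Y.sum(), cv2.minAreaRect(P[Y][:,:2].astype(np.float32)) if Y.sum()>5 else '')
    if c=='wrist': w=im
    else:
        cv2.imwrite('pics/v1.png',np.hstack([cv2.resize(im[130:300,190:390,::-1],(400,340)),cv2.resize(w[:,:,::-1],(400,250)).copy() if 0 else cv2.resize(w[:,:,::-1],(400,340))]))
print(go((439,307,250),-110.2)[0])
E
```

```text
7.95 [658.43960427 -16.0035172  349.3971183 ] [-0.33911205  0.49368879 -1.06824853] [-0.14  0.58  1.02  0.    1.55  1.9 ]
1244 ((658.5467529296875, -16.193517684936523), (13.952028274536133, 56.061466217041016), 64.68630981445312)
363 ((577.2715454101562, 22.84914207458496), (4.033871650695801, 70.37496948242188), 64.67932891845703)
123 ((659.49853515625, -14.92279052734375), (17.42608642578125, 54.367618560791016), 63.12866973876953)
443 ((582.4586181640625, 23.051937103271484), (7.8393049240112305, 87.50852966308594), 64.89720153808594)
{'x': -0.6822, 'y': -0.379, 'z': 0.199, 'ax': 0.0009, 'ay': 0.0037, 'az': -0.1465}
```

View pics/v1.png

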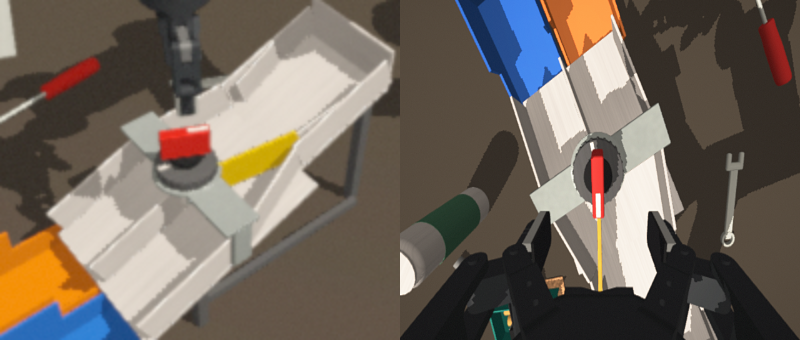

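Call:
jog_arm(deltas=[{"x":-0.682,"y":-0.379,"z":0.12,"ax":0,"ay":0,"az":-0.147,"hand":1},{"x":-0.682,"y":-0.379,"z":0.199,"ax":0,"ay":0,"az":-0.147,"hand":1},{"x":-0.682,"y":-0.379,"z":0.199,"ax":0,"ay":0,"az":-0.147,"hand":1},{"x":-0.682,"y":-0.379,"z":0.199,"ax":0,"ay":0,"az":-0.147,"hand":1},{"x":-0.682,"y":-0.379,"z":0.199,"ax":0,"ay":0,"az":-0.147,"hand":1},{"x":-0.682,"y":-0.379,"z":0.199,"ax":0,"ay":0,"az":-0.147,"hand":1},{"x":-0.682,"y":-0.379,"z":0.199,"ax":0,"ay":0,"az":-0.147,"hand":1},{"x":-0.682,"y":-0.379,"z":0.199,"ax":0,"ay":0,"az":-0.147,"hand":1},{"x":-0.682,"y":-0.379,"z":0.199,"ax":0,"ay":0,"az":-0.147,"hand":1}])

```text
t: 9.18
position: [440.0, 306.4, 250.6]
tcp_rot: [3.092, -0.55, -0.0]
contact_force: [-0.1, 0.2, 1.0]
grip_width: 85.4
finger_force: 0.0
```

```bash
python3 - <<'E'
from cloud import *
s=manip.state();print(s['t'],s['position'],s['joint_pos'].round(2))
im,d=manip.get_image('wrist'); cv2.imwrite('pics/w3.png',im[:,:,::-1])
P,H,uv=cloud('wrist',im,d); h,s,v=H.T; x,y,z=P.T
n=(abs(x-439)<130)&(abs(y-307)<130)
f=lambda m: print(m.sum(),cv2.minAreaRect(P[m][:,:2].astype(np.float32)) if m.sum()>5 else '',np.median(P[m],0))
f(n&(z>86)&(z<100)&(v<70)); f(n&(z>38)&(z<50)&(h>78)&(h<95)&(s>120)); f(n&(h>8)&(h<24)&(s>60)&(z>0)&(z<9)&(v>140))
print(go((438.7,307.4,138),-110.2)[0])
E
```

```text
9.175 [440.03922651 306.36402858 250.61679052] [ 0.47  0.41  1.57 -0.    1.16  2.39]
2078 ((439.02520751953125, 305.8592834472656), (15.431402206420898, 96.79773712158203), 70.17428588867188) [442.36473371 304.66882293  94.18370913]
1812 ((439.2762145996094, 306.086181640625), (173.34075927734375, 92.59339904785156), 69.94035339355469) [456.76040597 340.01632663  43.85096862]
5444 ((440.256591796875, 312.67791748046875), (222.09124755859375, 131.9646453857422), 72.54896545410156) [477.64798519 284.65128565   4.20434018]
{'x': -0.0041, 'y': -0.0013, 'z': 0.2257, 'ax': 0.0002, 'ay': -0.0003, 'az': -0.0006}
```

View pics/w3.png

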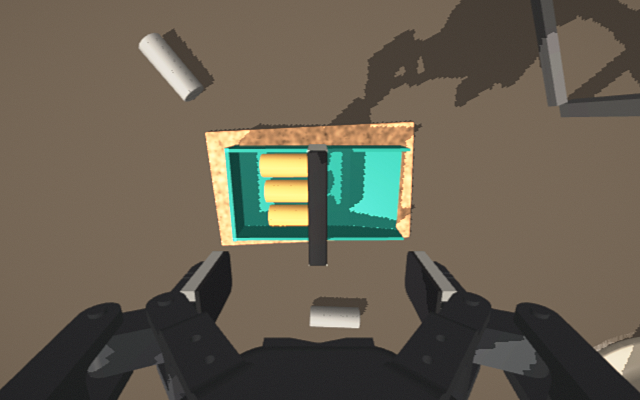

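Call:
jog_arm(deltas=[{"x":-0.002,"y":0,"z":0.12,"ax":0,"ay":0,"az":0,"hand":1},{"x":-0.002,"y":0,"z":0.19,"ax":0,"ay":0,"az":0,"hand":1},{"x":-0.002,"y":0,"z":0.225,"ax":0,"ay":0,"az":0,"hand":1},{"x":-0.002,"y":0,"z":0.225,"ax":0,"ay":0,"az":0,"hand":0.5},{"x":-0.002,"y":0,"z":0.225,"ax":0,"ay":0,"az":0,"hand":0},{"x":-0.002,"y":0,"z":0.225,"ax":0,"ay":0,"az":0,"hand":0},{"x":-0.002,"y":0,"z":0.225,"ax":0,"ay":0,"az":0,"hand":0},{"x":-0.002,"y":0,"z":0.225,"ax":0,"ay":0,"az":0,"hand":0},{"x":-0.002,"y":0,"z":0.225,"ax":0,"ay":0,"az":0,"hand":0},{"x":-0.002,"y":0,"z":0.225,"ax":0,"ay":0,"az":0,"hand":0}], squeeze=70)

```text
t: 10.48
position: [439.2, 307.4, 139.4]
tcp_rot: [-3.092, 0.55, -0.002]
contact_force: [-0.8, -1.2, 5.9]
grip_width: 14.9
finger_force: 69.5
```

Call:
jog_arm(deltas=[{"x":0,"y":0,"z":-0.02,"ax":0,"ay":0,"az":0,"hand":0},{"x":0,"y":0,"z":-0.06,"ax":0,"ay":0,"az":0,"hand":0},{"x":0,"y":0,"z":-0.12,"ax":0,"ay":0,"az":0,"hand":0},{"x":0,"y":0,"z":-0.19,"ax":0,"ay":0,"az":0,"hand":0},{"x":0,"y":0,"z":-0.27,"ax":0,"ay":0,"az":0,"hand":0},{"x":0,"y":0,"z":-0.35,"ax":0,"ay":0,"az":0,"hand":0},{"x":0,"y":0,"z":-0.43,"ax":0,"ay":0,"az":0,"hand":0},{"x":0,"y":0,"z":-0.49,"ax":0,"ay":0,"az":0,"hand":0},{"x":0,"y":0,"z":-0.52,"ax":0,"ay":0,"az":0,"hand":0},{"x":0,"y":0,"z":-0.52,"ax":0,"ay":0,"az":0,"hand":0}])

```text
t: 11.72
position: [438.6, 307.2, 399.2]
tcp_rot: [-3.092, 0.55, -0.002]
contact_force: [0.2, -1.1, -5.2]
grip_width: 14.9
finger_force: 68.5
```

```bash
cat >> h.py <<'E'
K=np.array([659.2,-15.6]); CY=np.radians(1.2); CX=np.array([np.cos(CY),np.sin(CY)])
def pour(xc,z,tilt):
    M=np.r_[K+(xc-50)*CX,z]; T=down(1.2)*R.from_euler('x',tilt,degrees=True); return M-T.apply([0,85,118.4])
E
python3 - <<'E'
from h import *
s=manip.state();print(s['t'],s['position'],s['tcp_rot'],s['joint_pos'].round(2),s['contact_force'],s['ft_torque'])
for x,z,t in ((-130,275,0),(-135,245,20),(-140,225,40),(-140,218,50),(-140,218,53)): print(x,z,t,pour(x,z,t).round(1))
P=pour(-130,275,0); P[2]=400; print(go(P,1.2)[0])
E
```

```text
11.725 [438.60186801 307.22874609 399.22991085] [-3.09218722e+00  5.49669624e-01 -1.76352064e-03] [0.47 0.31 1.31 0.   1.52 2.39] [ 0.24542736 -1.08296367 -5.15870763] [-0.10870171  0.03222531  0.01260286]
-130 275 0 [394.3 -21.1 393.4]
-135 245 20 [434.9 -20.3 385.3]
-140 225 40 [480.2 -19.3 370.3]
-140 218 50 [505.3 -18.8 359.2]
-140 218 53 [512.6 -18.7 357.1]
{'x': 0.1431, 'y': 0.6471, 'z': -0.0021, 'ax': 0.0002, 'ay': -0.0022, 'az': -2.4747}
```

Call:
jog_arm(deltas=[{"x":0.004,"y":0.015,"z":0,"ax":0,"ay":0,"az":-0.06,"hand":0},{"x":0.011,"y":0.05,"z":0,"ax":0,"ay":0,"az":-0.18,"hand":0},{"x":0.021,"y":0.095,"z":0,"ax":0,"ay":0,"az":-0.36,"hand":0},{"x":0.033,"y":0.15,"z":0,"ax":0,"ay":0,"az":-0.57,"hand":0},{"x":0.045,"y":0.205,"z":0,"ax":0,"ay":0,"az":-0.78,"hand":0},{"x":0.057,"y":0.259,"z":0,"ax":0,"ay":0,"az":-1,"hand":0}])

```text
t: 12.48
position: [420.1, 174.9, 397.0]
tcp_rot: [3.066, 0.684, -0.004]
contact_force: [0.4, 0.3, -4.6]
grip_width: 14.8
finger_force: 68.6
```

```bash
python3 - <<'E'
from h import *
P=pour(-130,275,0); P[2]=400
q0=np.array([438.6,307.2,399.2]);R0=down(R.from_rotvec([-3.0922,.5497,0]).apply([0,1,0]) [0]*0-110.2)
T1=R0*R.from_euler('z',-45,degrees=True); p1=q0+R0.apply(np.array([.057,.259,0])*500)
s=manip.state(); print(s['t'],s['position'],p1,s['joint_pos'].round(2)); print(go(P,1.2,0,p1,T1)[0])
E
```

```text
12.475 [420.11113792 174.88494231 397.04503622] [420.63093438 175.82415488 399.2       ] [ 0.23  0.15  1.52 -0.    1.47  1.36]
{'x': -0.2131, 'y': 0.3355, 'z': -0.0016, 'ax': 0.0, 'ay': 0.0, 'az': -1.4756}
```

Call:
jog_arm(deltas=[{"x":-0.034,"y":0.053,"z":0,"ax":0,"ay":0,"az":-0.22,"hand":0},{"x":-0.068,"y":0.106,"z":0,"ax":0,"ay":0,"az":-0.44,"hand":0},{"x":-0.1,"y":0.159,"z":0,"ax":0,"ay":0,"az":-0.66,"hand":0},{"x":-0.13,"y":0.205,"z":0,"ax":0,"ay":0,"az":-0.85,"hand":0},{"x":-0.16,"y":0.25,"z":0,"ax":0,"ay":0,"az":-1,"hand":0}])

```text
t: 13.1
position: [400.0, 28.0, 397.2]
tcp_rot: [-2.571, -1.803, 0.003]
contact_force: [0.7, 0.3, -4.4]
grip_width: 15.0
finger_force: 68.6
```

```bash
python3 - <<'E'
from h import *
P=pour(-130,275,0); P[2]=400
s=manip.state(); print(s['t'],s['position'],s['joint_pos'].round(2)); 
p1=np.array([420.6,175.8,399.2]);T1=down(-65.2); p2=p1+T1.apply(np.array([-.16,.25,0])*500)
print(p2,go(P,1.2,0,p2,down(-20.2))[0])
E
```

```text
13.1 [399.96840469  27.97460433 397.23321713] [-0.12  0.04  1.64  0.    1.46  0.23]
[400.40931202  28.77164859 399.2       ] {'x': -0.0979, 'y': 0.0229, 'z': -0.0016, 'ax': 0.0, 'ay': 0.0, 'az': -0.4756}
```

Call:
jog_arm(deltas=[{"x":-0.035,"y":0.008,"z":0,"ax":0,"ay":0,"az":-0.17,"hand":0},{"x":-0.065,"y":0.015,"z":0,"ax":0,"ay":0,"az":-0.32,"hand":0},{"x":-0.088,"y":0.02,"z":0,"ax":0,"ay":0,"az":-0.43,"hand":0},{"x":-0.098,"y":0.023,"z":-0.001,"ax":0,"ay":0,"az":-0.476,"hand":0},{"x":-0.098,"y":0.023,"z":-0.001,"ax":0,"ay":0,"az":-0.476,"hand":0},{"x":-0.098,"y":0.023,"z":-0.001,"ax":0,"ay":0,"az":-0.476,"hand":0}])

```text
t: 13.85
position: [394.4, -20.9, 398.3]
tcp_rot: [-2.197, -2.244, 0.001]
contact_force: [-0.4, -0.3, -4.4]
grip_width: 14.8
finger_force: 68.6
```

```bash
python3 - <<'E'
from cloud import *
s=manip.state(); print(s['t'],s['position'],s['tcp_rot'],s['joint_pos'].round(2))
ims=[]
for c in ('top','scene'):
    im,d=manip.get_image(c); ims.append(im[:,:,::-1])
    P,H,uv=cloud(c,im,d); h,q,v=H.T; x,y,z=P.T
    m=(z>230)&(h>78)&(h<95)&(q>120); print(c,m.sum(),cv2.minAreaRect(P[m][:,:2].astype(np.float32)),np.percentile(z[m],[2,98]))
cv2.imwrite('pics/v2.png',np.hstack([cv2.resize(ims[0][100:300,240:440],(400,400)),cv2.resize(ims[1][60:260,220:420],(400,400))]))
for x,z,t in ((-132,258,14),(-135,240,28),(-138,228,40)): print(go(pour(x,z,t),1.2,t)[0])
E
```

```text
13.85 [394.39045851 -20.90392469 398.33905365] [-2.19692684e+00 -2.24402210e+00  5.63837486e-04] [-0.25  0.03  1.65  0.    1.46 -0.27]
top 429 ((393.419677734375, -22.035865783691406), (170.94931030273438, 89.76708984375), 0.66208416223526) [264.94793021 419.35399585]
scene 1696 ((394.1422424316406, -21.483726501464844), (176.3599090576172, 95.1896743774414), 0.9791722893714905) [263.74481368 302.28881545]
{'x': -0.0006, 'y': 0.0578, 'z': 0.0103, 'ax': 0.3105, 'ay': -0.0004, 'az': 0.0011}
{'x': -0.0007, 'y': 0.1205, 'z': 0.0283, 'ax': 0.6216, 'ay': -0.0002, 'az': 0.0012}
{'x': -0.0007, 'y': 0.1754, 'z': 0.0504, 'ax': 0.8883, 'ay': -0.0001, 'az': 0.0012}
```

View pics/v2.png

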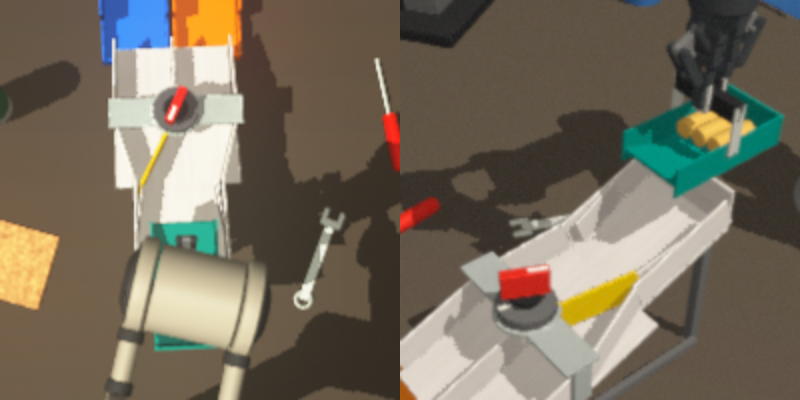

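Call:
jog_arm(deltas=[{"x":0,"y":0.015,"z":0.002,"ax":0.08,"ay":0,"az":0,"hand":0},{"x":0,"y":0.036,"z":0.006,"ax":0.19,"ay":0,"az":0,"hand":0},{"x":0,"y":0.058,"z":0.01,"ax":0.31,"ay":0,"az":0,"hand":0},{"x":0,"y":0.08,"z":0.015,"ax":0.42,"ay":0,"az":0,"hand":0},{"x":0,"y":0.1,"z":0.021,"ax":0.52,"ay":0,"az":0,"hand":0},{"x":0,"y":0.12,"z":0.028,"ax":0.62,"ay":0,"az":0,"hand":0},{"x":0,"y":0.142,"z":0.036,"ax":0.725,"ay":0,"az":0,"hand":0},{"x":0,"y":0.16,"z":0.044,"ax":0.81,"ay":0,"az":0,"hand":0},{"x":0,"y":0.175,"z":0.05,"ax":0.888,"ay":0,"az":0,"hand":0},{"x":0,"y":0.175,"z":0.05,"ax":0.888,"ay":0,"az":0,"hand":0}])

```text
t: 15.2
position: [483.0, -19.0, 372.5]
tcp_rot: [-1.799, -1.84, 0.669]
contact_force: [-0.1, -0.2, -1.8]
grip_width: 15.0
finger_force: 69.3
```

```bash
python3 - <<'E'
from h import *
s=manip.state(); print(s['t'],s['position'],s['tcp_rot'],s['joint_pos'].round(2),s['contact_force'])
print(pour(-138,228,40))
for x,z,t in ((-140,222,46),(-140,218,52),(-140,218,55)): print(go(pour(x,z,t),1.2,t)[0])
E
```

```text
15.2 [483.01166685 -19.0481668  372.5459404 ] [-1.79896981 -1.83976763  0.66912495] [-0.14  0.55  1.16 -0.13  2.12 -0.19] [-0.0592072  -0.21637632 -1.76533365]
[482.23109604 -19.30697009 373.33660889]
{'x': -0.0005, 'y': 0.0281, 'z': -0.0049, 'ax': 0.1337, 'ay': 0.001, 'az': 0.0015}
{'x': -0.0006, 'y': 0.0605, 'z': -0.0125, 'ax': 0.267, 'ay': 0.0011, 'az': 0.0014}
{'x': -0.0006, 'y': 0.0747, 'z': -0.0182, 'ax': 0.3337, 'ay': 0.0012, 'az': 0.0014}
```

Call:
jog_arm(deltas=[{"x":0,"y":0.014,"z":-0.002,"ax":0.067,"ay":0,"az":0,"hand":0},{"x":0,"y":0.028,"z":-0.005,"ax":0.134,"ay":0,"az":0,"hand":0},{"x":0,"y":0.044,"z":-0.008,"ax":0.2,"ay":0,"az":0,"hand":0},{"x":0,"y":0.06,"z":-0.012,"ax":0.267,"ay":0,"az":0,"hand":0},{"x":0,"y":0.06,"z":-0.012,"ax":0.267,"ay":0,"az":0,"hand":0},{"x":0,"y":0.06,"z":-0.012,"ax":0.267,"ay":0,"az":0,"hand":0}])

```text
t: 15.95
position: [508.8, -18.6, 359.8]
tcp_rot: [-1.665, -1.702, 0.827]
contact_force: [-0.4, -0.2, -2.6]
grip_width: 14.9
finger_force: 69.3
```

```bash
python3 - <<'E'
from cloud import *
s=manip.state(); print(s['t'],s['position'],s['tcp_rot'],s['joint_pos'].round(2),s['contact_force'])
ims=[]
for c in ('top','scene'):
    im,d=manip.get_image(c); ims.append(im[:,:,::-1])
cv2.imwrite('pics/v3.png',np.hstack([cv2.resize(ims[0][60:260,240:440],(400,400)),cv2.resize(ims[1][100:340,160:400],(400,400))]))
P=pour(-130,275,0); P[2]=400
print(go(P,1.2)[0])
E
```

```text
15.95 [508.76129046 -18.62677352 359.81778211] [-1.66529935 -1.7021289   0.82689061] [-0.13  0.7   1.02 -0.16  2.31 -0.21] [-0.3557757  -0.20918523 -2.56005241]
{'x': -0.0, 'y': -0.2043, 'z': 0.1306, 'ax': -1.1516, 'ay': 0.0007, 'az': 0.001}
```

View pics/v3.png

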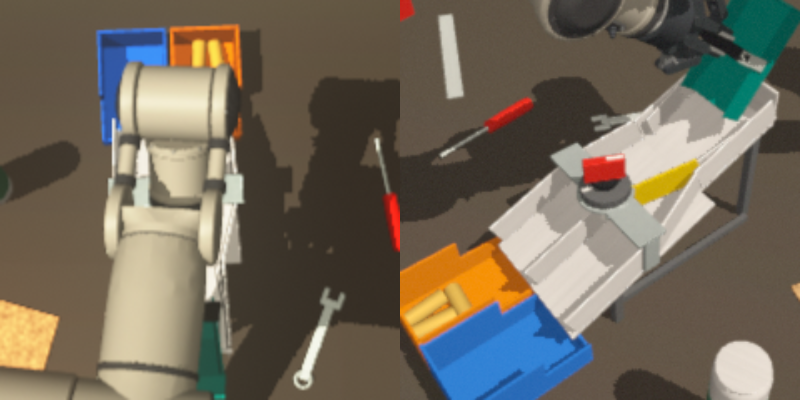

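```bash
python3 - <<'E'
from h import *
p0=np.array([508.8,-18.6,359.8]); 
print(go(p0+[0,0,40],1.2,52)[0]); print(go((450,-20,405),1.2,12)[0])
E
```

```text
{'x': 0.0001, 'y': -0.0623, 'z': -0.0493, 'ax': 0.0039, 'ay': 0.001, 'az': 0.0005}
{'x': -0.0001, 'y': -0.1432, 'z': 0.0367, 'ax': -0.885, 'ay': 0.0008, 'az': 0.0009}
```

Call:
jog_arm(deltas=[{"x":0,"y":-0.03,"z":-0.025,"ax":0,"ay":0,"az":0,"hand":0},{"x":0,"y":-0.062,"z":-0.049,"ax":-0.05,"ay":0,"az":0,"hand":0},{"x":0,"y":-0.08,"z":-0.03,"ax":-0.2,"ay":0,"az":0,"hand":0},{"x":0,"y":-0.1,"z":-0.01,"ax":-0.4,"ay":0,"az":0,"hand":0},{"x":0,"y":-0.12,"z":0.01,"ax":-0.6,"ay":0,"az":0,"hand":0},{"x":0,"y":-0.135,"z":0.025,"ax":-0.78,"ay":0,"az":0,"hand":0},{"x":0,"y":-0.143,"z":0.037,"ax":-0.885,"ay":0,"az":0,"hand":0},{"x":0,"y":-0.143,"z":0.037,"ax":-0.885,"ay":0,"az":0,"hand":0}])

```text
t: 17.05
position: [448.9, -19.8, 406.4]
tcp_rot: [-2.09, -2.135, 0.224]
contact_force: [0.1, 0.3, -2.4]
grip_width: 14.8
finger_force: 69.2
```

```bash
python3 - <<'E'
from h import *
s=manip.state(); print(s['t'],s['position'],s['joint_pos'].round(2),s['contact_force'])
print(go((400,40,402),1.2,0)[0])
E
```

```text
17.05 [448.93682188 -19.84452381 406.36251401] [-0.19  0.23  1.41 -0.04  1.7  -0.21] [ 0.05557457  0.28483723 -2.44156836]
{'x': 0.1218, 'y': -0.0915, 'z': 0.0282, 'ax': -0.2652, 'ay': 0.001, 'az': 0.0003}
```

Call:
jog_arm(deltas=[{"x":0.03,"y":-0.04,"z":0.01,"ax":-0.13,"ay":0,"az":0,"hand":0},{"x":0.08,"y":-0.07,"z":0.02,"ax":-0.265,"ay":0,"az":0,"hand":0},{"x":0.122,"y":-0.092,"z":0.028,"ax":-0.265,"ay":0.001,"az":0,"hand":0},{"x":0.122,"y":-0.092,"z":0.028,"ax":-0.265,"ay":0.001,"az":0,"hand":0}])

```text
t: 17.55
position: [400.5, 40.8, 400.6]
tcp_rot: [-2.192, -2.245, 0.005]
contact_force: [0.2, -0.7, -2.3]
grip_width: 14.7
finger_force: 69.4
```

```bash
python3 - <<'E'
from h import *
s=manip.state(); print(s['t'],s['position'],s['tcp_rot'],s['joint_pos'].round(2),s['contact_force'])
print(go((440.3,312.3,400),-107.4,0)[0],go((412,120,400),-43,0)[0])
E
```

```text
17.55 [400.54530455  40.81769549 400.60312731] [-2.19220308 -2.24472931  0.00455587] [-0.09  0.05  1.63  0.    1.47 -0.11] [ 0.15502574 -0.69685197 -2.33352597]
{'x': 0.5409, 'y': 0.0923, 'z': 0.0012, 'ax': -0.0052, 'ay': 0.0052, 'az': 2.4168} {'x': 0.1578, 'y': 0.0267, 'z': 0.0012, 'ax': -0.0063, 'ay': 0.0014, 'az': 0.9857}
```

Call:
jog_arm(deltas=[{"x":0.05,"y":0.009,"z":0,"ax":0,"ay":0,"az":0.23,"hand":0},{"x":0.1,"y":0.018,"z":0,"ax":0,"ay":0,"az":0.46,"hand":0},{"x":0.15,"y":0.027,"z":0,"ax":0,"ay":0,"az":0.69,"hand":0},{"x":0.2,"y":0.035,"z":0,"ax":0,"ay":0,"az":0.92,"hand":0},{"x":0.25,"y":0.043,"z":0,"ax":0,"ay":0,"az":1,"hand":0}])

```text
t: 18.18
position: [421.0, 165.8, 399.9]
tcp_rot: [-2.89, -1.228, 0.008]
contact_force: [0.7, -0.2, -2.4]
grip_width: 14.5
finger_force: 69.4
```

```bash
python3 - <<'E'
from h import *
s=manip.state(); print(s['t'],s['position'],s['tcp_rot'],s['joint_pos'].round(2),s['contact_force'])
print(go((440.3,312.3,400),-107.4,0)[0])
E
```

```text
18.175 [421.00289135 165.82705686 399.9345495 ] [-2.88978039 -1.22756964  0.00782651] [0.21 0.15 1.52 0.   1.48 0.97] [ 0.74480351 -0.18667115 -2.37878712]
{'x': 0.2376, 'y': -0.1756, 'z': -0.0004, 'ax': -0.0015, 'ay': 0.007, 'az': 1.4096}
```

Call:
jog_arm(deltas=[{"x":0.04,"y":-0.03,"z":0,"ax":0,"ay":0,"az":0.23,"hand":0},{"x":0.085,"y":-0.063,"z":0,"ax":0,"ay":0,"az":0.46,"hand":0},{"x":0.13,"y":-0.096,"z":0,"ax":0,"ay":0,"az":0.69,"hand":0},{"x":0.18,"y":-0.13,"z":0,"ax":0,"ay":0,"az":0.92,"hand":0},{"x":0.22,"y":-0.16,"z":0,"ax":0,"ay":0,"az":1,"hand":0},{"x":0.235,"y":-0.173,"z":0,"ax":0,"ay":0,"az":1,"hand":0},{"x":0.235,"y":-0.173,"z":0,"ax":0,"ay":0,"az":1,"hand":0}])

```text
t: 19.05
position: [439.1, 310.0, 399.6]
tcp_rot: [3.141, 0.037, -0.008]
contact_force: [-0.1, -1.4, -3.0]
grip_width: 15.0
finger_force: 69.4
```

```bash
python3 - <<'E'
from h import *
s=manip.state(); print(s['t'],s['position'],s['tcp_rot'],s['joint_pos'].round(2),s['contact_force'])
print(go((440.3,312.3,250),-107.4,0)[0])
E
```

```text
19.05 [439.12463879 310.04869831 399.62952228] [ 3.1410198   0.03693927 -0.00798001] [0.47 0.31 1.3  0.   1.53 2.02] [-0.06963908 -1.3712616  -3.02530767]
{'x': 0.004, 'y': -0.0045, 'z': 0.2992, 'ax': 0.0014, 'ay': 0.0064, 'az': 0.4166}
```

Call:
jog_arm(deltas=[{"x":0.004,"y":-0.005,"z":0.08,"ax":0.001,"ay":0.006,"az":0.2,"hand":0},{"x":0.004,"y":-0.005,"z":0.16,"ax":0.001,"ay":0.006,"az":0.35,"hand":0},{"x":0.004,"y":-0.005,"z":0.24,"ax":0.001,"ay":0.006,"az":0.417,"hand":0},{"x":0.004,"y":-0.005,"z":0.3,"ax":0.001,"ay":0.006,"az":0.417,"hand":0},{"x":0.004,"y":-0.005,"z":0.3,"ax":0.001,"ay":0.006,"az":0.417,"hand":0},{"x":0.004,"y":-0.005,"z":0.3,"ax":0.001,"ay":0.006,"az":0.417,"hand":0}])

```text
t: 19.8
position: [440.9, 312.5, 251.7]
tcp_rot: [-3.103, 0.478, -0.004]
contact_force: [0.2, 0.6, -2.7]
grip_width: 14.9
finger_force: 69.4
```

```bash
python3 - <<'E'
from cloud import *
s=manip.state(); print(s['t'],s['position'],s['tcp_rot'],s['contact_force'])
for c in('wrist','scene'):
    im,d=manip.get_image(c)
    P,H,uv=cloud(c,im,d); h,q,v=H.T; x,y,z=P.T
    n=(abs(x-440)<130)&(abs(y-310)<130)&(h>78)&(h<95)&(q>120)
    zt=np.percentile(z[n],98); m=n&(z>zt-9)
    print(c,zt,n.sum(),cv2.minAreaRect(P[m][:,:2].astype(np.float32)))
    A=np.c_[P[m][:,:2]-[440,310],np.ones(m.sum())]; print('tilt deg xy',np.degrees(np.linalg.lstsq(A,z[m],rcond=None)[0][:2]))
print(go((440.3,312.3,140),-107.4)[0])
E
```

```text
19.8 [440.8673623  312.54314712 251.74457101] [-3.10277882  0.47830085 -0.00408143] [ 0.2113039   0.61287829 -2.74305614]
wrist 157.34316990467752 27651 ((443.91375732421875, 311.42071533203125), (174.52662658691406, 91.12860870361328), 71.94989013671875)
tilt deg xy [-4.80865462 -2.07209333]
scene 156.92919841086268 3169 ((441.0923767089844, 313.5360107421875), (172.9703369140625, 95.5587387084961), 72.5489501953125)
tilt deg xy [ 0.67234638 -1.63804599]
{'x': -0.0014, 'y': 0.0021, 'z': 0.224, 'ax': -0.0042, 'ay': -0.0037, 'az': -0.0026}
```

Call:
jog_arm(deltas=[{"x":-0.001,"y":0.001,"z":0.06,"ax":0,"ay":0,"az":0,"hand":0},{"x":-0.001,"y":0.001,"z":0.12,"ax":0,"ay":0,"az":0,"hand":0},{"x":-0.001,"y":0.001,"z":0.17,"ax":0,"ay":0,"az":0,"hand":0},{"x":-0.001,"y":0.001,"z":0.2,"ax":0,"ay":0,"az":0,"hand":0},{"x":-0.001,"y":0.001,"z":0.215,"ax":0,"ay":0,"az":0,"hand":0},{"x":-0.001,"y":0.001,"z":0.22,"ax":0,"ay":0,"az":0,"hand":0},{"x":-0.001,"y":0.001,"z":0.22,"ax":0,"ay":0,"az":0,"hand":0},{"x":-0.001,"y":0.001,"z":0.22,"ax":0,"ay":0,"az":0,"hand":0}])

```text
t: 20.9
position: [439.8, 312.7, 140.9]
tcp_rot: [-3.103, 0.478, -0.003]
contact_force: [0.5, -0.3, -2.6]
grip_width: 14.7
finger_force: 69.2
```

Call:
jog_arm(deltas=[{"x":0,"y":0,"z":0.002,"ax":0,"ay":0,"az":0,"hand":0},{"x":0,"y":0,"z":0.003,"ax":0,"ay":0,"az":0,"hand":0},{"x":0,"y":0,"z":0.003,"ax":0,"ay":0,"az":0,"hand":0}])

```text
t: 21.28
position: [439.7, 312.6, 139.4]
tcp_rot: [-3.103, 0.478, -0.002]
contact_force: [-1.9, -1.1, 5.9]
grip_width: 14.4
finger_force: 70.5
```

Contact with the pad; release and rise.

Call:
jog_arm(deltas=[{"x":0,"y":0,"z":0,"ax":0,"ay":0,"az":0,"hand":0.25},{"x":0,"y":0,"z":0,"ax":0,"ay":0,"az":0,"hand":0.5},{"x":0,"y":0,"z":0,"ax":0,"ay":0,"az":0,"hand":0.9},{"x":0,"y":0,"z":0,"ax":0,"ay":0,"az":0,"hand":0.9},{"x":0,"y":0,"z":-0.06,"ax":0,"ay":0,"az":0,"hand":0.9},{"x":0,"y":0,"z":-0.16,"ax":0,"ay":0,"az":0,"hand":0.9},{"x":0,"y":0,"z":-0.26,"ax":0,"ay":0,"az":0,"hand":0.9},{"x":0,"y":0,"z":-0.36,"ax":0,"ay":0,"az":0,"hand":0.9},{"x":0,"y":0,"z":-0.36,"ax":0,"ay":0,"az":0,"hand":0.9}])

```text
t: 22.4
position: [440.5, 313.0, 323.0]
tcp_rot: [-3.099, 0.477, -0.012]
contact_force: [-0.0, -0.4, -0.5]
grip_width: 77.1
finger_force: 0.0
```

```bash
python3 - <<'E'
from cloud import *
s=manip.state(); print(s['t'],s['position'],s['contact_force'])
for c in('wrist','scene'):
    im,d=manip.get_image(c); 
    P,H,uv=cloud(c,im,d); h,q,v=H.T; x,y,z=P.T
    n=(abs(x-440)<130)&(abs(y-310)<130)&(h>78)&(h<95)&(q>120)
    m=n&(z>38)&(z<50); print(c,cv2.minAreaRect(P[m][:,:2].astype(np.float32)))
    k=(abs(x-440)<140)&(abs(y-310)<140)&(h>8)&(h<24)&(q>60)&(z>0)&(z<9)&(v>140); print('pad',cv2.minAreaRect(P[k][:,:2].astype(np.float32)))
cv2.imwrite('pics/v4.png',cv2.resize(im[130:380,170:490,::-1],(768,600)))
E
```

```text
22.4 [440.51776799 313.01227962 323.01261577] [-0.03532773 -0.43353901 -0.51223179]
wrist ((437.3628845214844, 311.25262451171875), (171.47572326660156, 92.89337921142578), 72.24151611328125)
pad ((437.8914794921875, 310.2085266113281), (219.34719848632812, 129.30897521972656), 72.5063705444336)
scene ((440.23114013671875, 313.9226379394531), (171.83090209960938, 93.97773742675781), 72.43675994873047)
pad ((441.4342956542969, 312.37042236328125), (221.6449432373047, 130.874755859375), 72.7984848022461)
```

View pics/v4.png

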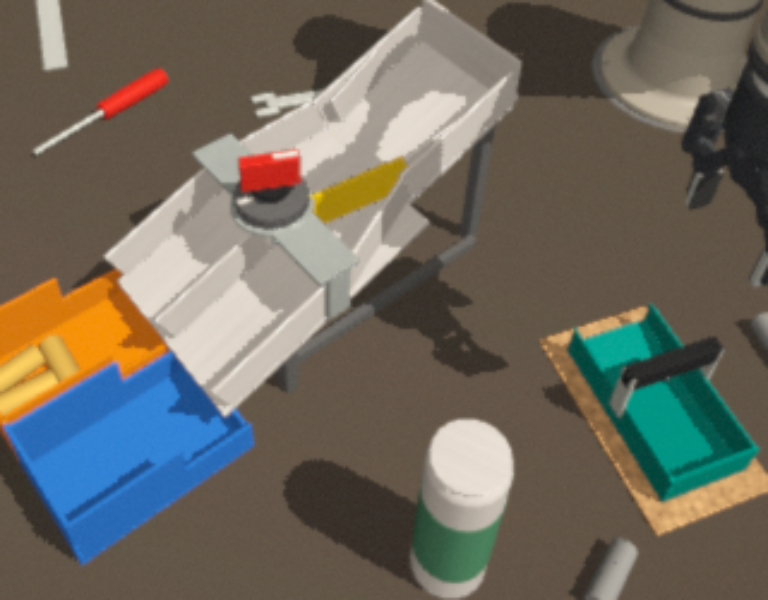

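The picture shows three blanks in the orange bin (about 40,375), the blue bin empty, the flap over to blue's side (360,190), the ring's mark unmoved (245,202), and the empty scoop centred on the pad (660,400).

```bash
python3 -c "
from rig import manip
print(manip.sign_off())"
```

```text
the job is handed in; nothing more can be done
None
```

Job handed in at about 22 s of the 72 s allowed: the flap is against its stop shutting off the blue branch, the ring mark looks unmoved, all three blanks are in the orange bin with the blue bin empty, and the empty scoop stands upright within about 2 mm of the pad's middle.

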